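# Hang the bite fork on the drop-latch peg

### The job

Hang the steel bite fork that has an eye in its stem on the peg of the sloped rack: thread the eye over the peg and push it fully home, down past the little gravity flap, so that the eye lifts the flap and the flap drops shut behind it. Before letting go, tug the fork gently outward along the peg so that the eye bears on the shut flap and you feel it hold; then release it and leave it hanging with its horseshoe end lying down the slope. Leave the other fork, the bottle and the small dish where they are.

Things in the scene. Friction and masses are not known exactly. Their poses are not given: they have to be found in the camera images.
- fork: The bite fork to hang: plain steel, 166 mm long, about 70 g (times 0.7 to 1.4), flat and loose on the worktop. Origin: on its underside, at the middle of the stem length to grip; x along the stem towards the eye, z up as it lies. Stem: bar 12 mm wide (y), 8 mm thick (z 0 to 8), x -32 to +55 mm. Mass centre near x = -7 mm. Gripped at the origin, the hand stays clear of peg and rack.
- eye (a point): Centre of the fork's eye, at x 65, y 0, z 4 mm of fork, axes the same. The eye is a ring at the stem's end, of 7 mm round bar: hole 16 mm, outside 30 mm, hole axis along z.
- horseshoe (a point): Middle of the fork's other end, at x -58, z 3 mm of fork: a flat horseshoe 61 mm wide (y), 6 mm thick, x -28 to -86 mm, open away from the stem.
- plain_fork: Bystander: a similar steel bite fork, 155 mm long, whose stem has no eye but a plain rounded end; origin and axes as on the other fork. Leave it.
- rack: The rack, fixed to the worktop: grey base 220 x 130 x 8 mm (x, y, z), on it a white board 120 mm wide (y) sloping at 40 degrees to the horizontal, low end to -x (towards the robot). Origin: centre of the base's underside; z up, x to the back of the rack. The peg's root is at x 20, z 112 mm.
- peg: The rack's fixed steel peg, square on the sloped board, so leaning 40 degrees from vertical to the rack's front. Origin: on its axis at the board's surface. z out along the peg, x up the slope, y across. 8 mm thick, z 14 to 48 mm, then a tapered nose. Board: x -150 to +55 mm, bare below the peg but for a rubber rest bar 100 mm long, 14 mm high, at x = -125 mm, which carries the horseshoe.
- peg_tip (a point): Tip of the peg (3 mm thick there), z = 60 mm of peg; axes the same.
- home (a point): On the peg's axis, z = 18 mm of peg, axes the same: where the eye's centre is when fully home, flat on the boss (22 mm across, 14 mm high) at the peg's foot. It may also sit off the axis by the 4 mm play.
- flap_hinge_pin (a point): Hinge of the flap, at x 30, z 74 mm of peg, on a steel bracket that stands uphill of the peg only (x 26 to 48 mm, |y| under 13 mm, z 0 to 80 mm of peg).
- flap (a joint): Angle of the gravity flap (rad): 0 = shut, tip on the peg's uphill side; to 0.5 lifted. Dark steel, 54 x 10 x 4 mm, 60 g, no spring: falls shut by its weight. An eye pushed in meets it with its centre near z = 45 mm of peg and lifts it easily; it drops behind the eye below about z = 21 mm. It does not swing outward: an eye pulled out is stopped by the tip near z = 23 to 28 mm.
- flap_tip (a point): Middle of the flap's free end; shut, it is at x 5, y 0, z 26 mm of peg. The flap slants from its hinge down and inward to here.
- bottle: Bystander: white dropper bottle with dark cap, 28 mm across, 70 mm tall, upright. Origin under its centre.
- dappen: Bystander: small white waisted dish, 35 mm across, 22 mm tall. Origin under its centre.

How it is judged:
By the outcome, as a careful person would: the job done as asked, in the order asked, and still so for the second after the job is handed in, with the robot touching nothing.
It also fails if it takes over 48 s, if anything falls off the work surface, if the arm or the gripper's body presses on something with over 40 N, if the wrist force passes 120 N, or if a joint passes its speed limit or range.

### The arm

A 7-joint arm with a two-finger parallel gripper is mounted at the origin on a cart in front of the work surface, level with it; the furniture and walls round the work are solid. World frame = base frame: x ahead of the robot, y to its left, z up, the work surface at z = 0. Lengths are in mm, angles in degrees, forces in N, time in s.
With the tool pointing down it reaches from about 400 to 850 mm from the base axis. Payload 6.9 kg.
Tool frame: the origin (TCP) lies at the very end of the fingers, on their centre line; the grasp point (between the pads) lies 19 mm behind it; z points along the fingers, y is the line along which they close (so a half turn about z gives the same grasp; the last joint's range is limited). The gripper opens to 85 mm and grips with 20 to 120 N. Pads are 22 mm wide; open, the fingers measure 114 mm over their backs; the gripper's body (76 mm by 85 mm) begins 54 mm behind the grasp point. The pads swing forward as they close: fully open they stand 13 mm farther back than shut.
Start: joints at [-65.861, 29.078, -13.613, 85.955, 7.202, 65.827, -8.869], TCP at [194.129, 594.075, 231.275] pointing down, gripper open.
Joint ranges: [-176.47, 176.47], [-13.61, 117.27], [-81.72, 77.17], [0.22, 143.17], [-87.28, 267.28], [10, 112.55], [-165.47, 165.47]. Speed limits (degrees/s): [136.94, 136.94, 180, 180, 180, 180, 180].

### API

Orientations are given as [roll, pitch, yaw] about the fixed x, y, z axes, in that order (R = Rz(yaw) Ry(pitch) Rx(roll)).
In Python, from workcell import monitor, optics, ticket gives the robot as it stands.
- The arm moves only by the shell command python3 -m jog 'ROWS' [FORCE]. ROWS is JSON, one flat list of numbers, 5 for each row, row after row: the shift along the tool's x, y, z in mm, then the turn about the tool's z in degrees, then the finger opening in mm, from 0 to 85.4. In form: [tx, ty, tz, roll, jaw, tx, ty, tz, roll, jaw, ...]. A call has 1 to 12 rows; each row shifts and turns the commanded pose from where the row before left it, along the tool's axes as they then stand; what a row does not reach is not made up. A row lasts 1/10 s, in which the tool goes at most 50 mm and 8.59 degrees, less where a joint would pass 70% of its speed; a pose out of reach is approached as far as the arm can. A call with a gripper value outside its range is refused whole. The fingers move at their own pace and stop on an object; FORCE is the grip in N (left out, the last holds). Time passes only in rows, so rows that do not move let the fingers close. It gives the time, the measured TCP pose, the force, the opening and the grip force at its end, in the units of the state.
- monitor.sense(): the state, without advancing time (a new reading comes with each control period).
- optics.grab_frame(name): name is "side" or "top" or "wrist"; returns (picture, depth): 480x640x3 uint8, red, green, blue; 480x640 float32, mm along the optical axis (not along the pixel's ray), 0 where there is no reading.
- optics.camera_params(name): a dict with "camera_matrix" (3x3 intrinsics, pixels), "R" (3x3) and "t" (3): a world point X has camera coordinates R X + t; the wrist camera has in their place "tool_from_camera" (4x4, takes a point from camera to tool coordinates, whose origin is the TCP and whose axes are the flange's). Camera axes: x right, y down, z forward; pixel columns grow to the right and rows downward; lengths in mm; the calibration is good to about 2 mm. A picture is of the moment at which its call begins: read the wrist's pose just before it. camera_params takes no time and is no camera call.
- ticket.hand_in(): hands the job in; it is judged then, once.
The state is a dict: "time_s": time; "q": joint angles; "joint_vel": joint speeds; "tau": joint torques, N m; "tool_pos": TCP position; "ee_rot": TCP orientation; "contact_force": force on the tool from outside, world axes, zero at the start; "wrist_torque": the same for the moment, N m; "finger_gap": finger opening in mm; "grip_force": force on a finger pad.
Only numpy, scipy, OpenCV 4.12 (cv2) and the standard library are available. Lean on these libraries where they do the work, as an engineer would, in place of code of your own. Each camera call takes 0.05 s, during which the arm holds its last target. There are 200 camera calls.

## Working session

There is one attempt and no reset: what is moved stays moved. The work goes in short steps, Python scripts to look and compute and a shell command to move; the robot and the scene stay as the last step left them, time stands still between calls to the robot, and variables do not carry over. Pictures are saved under pics/ and viewed, at most 14 in all, crops included, and the job is handed in when it is done.

```bash
mkdir -p pics
cat > h.py <<'E'
import numpy as np, cv2
from workcell import monitor, optics, ticket
E
python3 - <<'E'
from h import *
np.set_printoptions(precision=3,suppress=True)
for n in("top","side"):
    p,d=optics.grab_frame(n); cv2.imwrite(f"pics/{n}0.png",p[:,:,::-1]); np.savez(f"{n}0.npz",p=p,d=d)
    c=optics.camera_params(n); print(n,c)
print(optics.camera_params("wrist")); print(monitor.sense())
E
```

```text
top {'camera_matrix': array([[517.612,   0.   , 320.204],
       [  0.   , 517.612, 235.181],
       [  0.   ,   0.   ,   1.   ]]), 'R': array([[ 0.023, -1.   , -0.022],
       [-0.989, -0.019, -0.148],
       [ 0.147,  0.025, -0.989]]), 't': array([  -4.16 ,  563.951, 1031.928])}
side {'camera_matrix': array([[560.306,   0.   , 322.335],
       [  0.   , 560.306, 250.362],
       [  0.   ,   0.   ,   1.   ]]), 'R': array([[ 0.881, -0.474,  0.007],
       [-0.26 , -0.495, -0.829],
       [ 0.396,  0.728, -0.559]]), 't': array([-480.759,  248.032,  868.962])}
{'camera_matrix': array([[348.047,   0.   , 322.506],
       [  0.   , 348.047, 231.726],
       [  0.   ,   0.   ,   1.   ]]), 'tool_from_camera': array([[   0.001,   -0.955,   -0.296,   74.922],
       [   1.   ,    0.002,   -0.001,    0.255],
       [   0.001,   -0.296,    0.955, -142.099],
       [   0.   ,    0.   ,    0.   ,    1.   ]])}
{'time_s': 0.1, 'q': array([-65.861,  29.121, -13.61 ,  86.002,   7.202,  65.828,  -8.872]), 'joint_vel': array([-0.02 , -0.066, -0.021, -0.195,  0.003,  0.007,  0.143]), 'tau': array([ -0.004, -62.183,  -2.194, -25.021,   0.013,   0.008,   0.   ]), 'tool_pos': array([194.037, 593.638, 230.517]), 'ee_rot': array([-179.907,    0.002,  161.905]), 'contact_force': array([-0.733, -0.435,  0.016]), 'wrist_torque': array([ 0.006, -0.03 , -0.023]), 'grip_force': 0.0, 'finger_gap': 85.53480914509285}
```

View pics/top0.png

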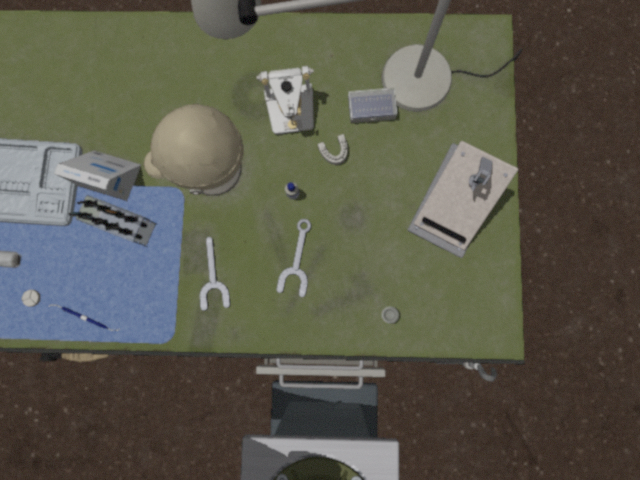

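View pics/side0.png

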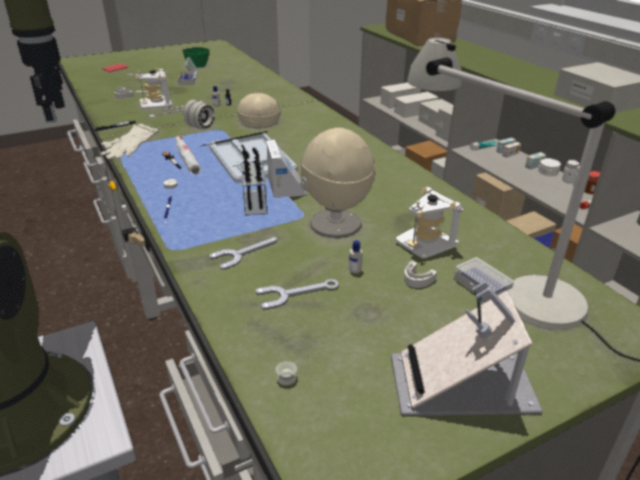

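The top view shows the eyed fork, with its eye at about (304,226) and horseshoe at about (293,280). The rack has its rest bar at about (444,230) and peg and bracket at about (482,175). The plain fork is at (213,272), the bottle at (292,190) and the dish at (390,315). The side view shows the rack's peg and flap at about (483,310) and the rest bar at (415,370). I'll zoom on the rack and measure the fork.

```bash
cat >> h.py <<'E'
def ray(n,uv):
    c=optics.camera_params(n);K,R,t=c["camera_matrix"],np.array(c["R"]),np.array(c["t"])
    d=R.T@np.linalg.solve(K,[uv[0],uv[1],1.]); return -R.T@t,d/np.linalg.norm(d)
def onz(n,uv,z):
    o,d=ray(n,uv); return o+d*(z-o[2])/d[2]
def tri(uvt,uvs):
    A=np.zeros((3,3));b=np.zeros(3);rs=[ray("top",uvt),ray("side",uvs)]
    for o,d in rs:
        P=np.eye(3)-np.outer(d,d);A+=P;b+=P@o
    X=np.linalg.solve(A,b); return X,[np.linalg.norm((np.eye(3)-np.outer(d,d))@(X-o)) for o,d in rs]
def proj(n,X):
    c=optics.camera_params(n); p=c["camera_matrix"]@(c["R"]@np.asarray(X,float)+c["t"]); return p[:2]/p[2]
E
python3 - <<'E'
from h import *
np.set_printoptions(precision=1,suppress=True)
t=np.load("top0.npz")["p"];s=np.load("side0.npz")["p"]
a=cv2.resize(t[135:260,405:525],None,fx=3.3,fy=4.8) if 0 else cv2.resize(t[135:260,405:520],None,fx=3.4,fy=3.4,interpolation=3)
b=cv2.resize(s[275:420,388:543],None,fx=2.5,fy=2.5,interpolation=3)
c=np.zeros((430,800,3),np.uint8);c[:a.shape[0],:a.shape[1]]=a[:430];c[:b.shape[0],400:400+b.shape[1]]=b
cv2.imwrite("pics/rack.png",c[:,:,::-1])
hsv=cv2.cvtColor(t,cv2.COLOR_RGB2HSV)
m=((hsv[...,1]<60)&(hsv[...,2]>110)).astype(np.uint8);m[:, :265]=0;m[:,320:]=0;m[:210]=0;m[305:]=0
n,l,st,ce=cv2.connectedComponentsWithStats(m);print(st,ce)
k=1+st[1:,4].argmax();v,u=np.nonzero(l==k)
P=np.array([onz("top",(x,y),6) for x,y in zip(u,v)])[:,:2]
mu=P.mean(0);w,V=np.linalg.eigh(np.cov((P-mu).T));ax=V[:,1]*np.sign(V[0,1])
q=(P-mu)@ax;r=(P-mu)@np.array([-ax[1],ax[0]])
print(mu,ax,np.degrees(np.arctan2(ax[1],ax[0])),q.min(),q.max(),r.min(),r.max())
# stem line fit
top=q.max()
sel=(q>top-85)&(q<top-35);
vx,vy,x0,y0=cv2.fitLine(P[sel].astype(np.float32),2,0,.01,.01).ravel();print("stem",vx,vy,x0,y0,np.degrees(np.arctan2(vy,vx)),(sel).sum())
e=q>top-30; ec=P[e];print("eye",ec.mean(0),(ec.min(0)+ec.max(0))/2,len(ec))
print("tip",mu+ax*top,"tail",mu+ax*q.min())
E
```

```text
[[     0      0    640    480 306329]
 [   276    218     35     80    858]
 [   277    223      3      2      3]
 [   280    227      2      2      2]
 [   282    232      1      1      1]
 [   317    246      1      1      1]
 [   316    281      1      1      1]
 [   318    280      1      1      1]
 [   317    283      2      2      3]
 [   309    304      1      1      1]] [[319.6 239.4]
 [295.7 262.7]
 [278.  223.3]
 [280.5 227.5]
 [282.  232. ]
 [317.  246. ]
 [316.  281. ]
 [318.  280. ]
 [317.3 283.3]
 [309.  304. ]]
[509.3  59.5] [ 1.  -0.2] -9.316186654817784 -70.1622133022827 98.26606648904114 -32.48990377398514 32.003544851922236
stem 0.985501 -0.1696698 546.85626 53.27024 -9.7686205 160
eye [591.3  46. ] [591.8  46.2] 129
tip [606.2  43.5] tail [440.   70.8]
```

View pics/rack.png

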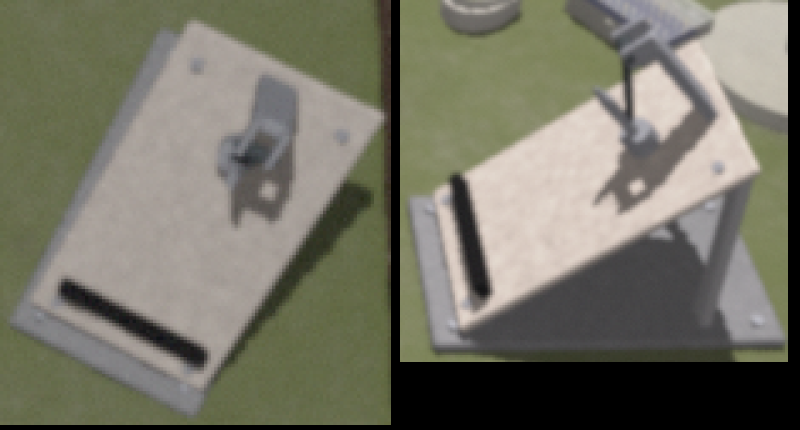

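```bash
cat >> h.py <<'E'
S,C=np.sin(np.radians(40)),np.cos(np.radians(40))
def peg2w(p,x,y,yaw,dz=0):   # peg frame -> world for rack pose
    p=np.asarray(p,float);X=20+C*p[0]-S*p[2];Z=112+S*p[0]+C*p[2]
    c,s=np.cos(yaw),np.sin(yaw);return np.array([x+c*X-s*p[1],y+s*X+c*p[1],Z+dz])
E
cat > fit.py <<'E'
from h import *
from scipy.optimize import least_squares
np.set_printoptions(precision=2,suppress=True)
T=lambda u,v:(405+u/3.4-.35,135+v/3.4-.35)
D=lambda u,v:(388+(u-400)/2.5-.3,275+v/2.5-.3)
ob=[("top",(55,60,0),T(192,20)),("top",(55,-60,0),T(384,115)),("top",(-150,-60,0),T(206,390)),("top",(-150,60,0),T(32,303)),
("side",(55,60,0),D(706,45)),("side",(55,-60,0),D(758,170)),("side",(-150,-60,0),D(463,328)),("side",(-150,60,0),D(434,188))]
ob+=[("side",(0,0,60),D(597,91))]
f=lambda q:np.concatenate([proj(n,peg2w(p,*q))-np.array(uv) for n,p,uv in ob])
r=least_squares(f,[620,-310,-.6,0],loss="soft_l1");print(r.x,np.degrees(r.x[2]));print(r.fun.reshape(-1,2))
q=r.x;np.save("rack.npy",q)
for k,p in dict(tip=(0,0,60),home=(0,0,18),root=(0,0,0),flap=(5,0,26),hinge=(30,0,74)).items():
    print(k,peg2w(p,*q),proj("top",peg2w(p,*q)),proj("side",peg2w(p,*q)))
t=np.load("top0.npz")["p"];s=np.load("side0.npz")["p"]
c=np.zeros((400,800,3),np.uint8)
for j,(n,im,u0,v0) in enumerate((("top",t,455,150),("side",s,455,280))):
    a=cv2.resize(im[v0:v0+50,u0:u0+50],None,fx=8,fy=8,interpolation=3).copy()
    for p in((0,0,60),(0,0,14),(5,0,26),(30,0,74)):
        x=(proj(n,peg2w(p,*q))-[u0,v0]+.5)*8;cv2.circle(a,tuple(int(z) for z in x),3,(255,0,0),1)
    c[:400,400*j:400*j+400]=a
cv2.imwrite("pics/peg.png",c[:,:,::-1])
E
python3 fit.py
```

```text
[ 655.18 -285.58   -0.47   -0.85] -27.121734248159022
[[ 0.28 -0.74]
 [ 1.17 -0.01]
 [-0.92  0.15]
 [-0.77 -0.81]
 [-2.95 -2.19]
 [ 1.23  0.46]
 [-0.76  1.36]
 [ 0.13  1.94]
 [-0.08 -0.84]]
tip [ 638.66 -277.12  157.11] [472.72 189.29] [466.42 310.26]
home [ 662.69 -289.43  124.94] [474.39 181.17] [480.91 326.42]
root [ 672.98 -294.7   111.15] [475.07 177.86] [486.93 333.13]
flap [ 661.52 -288.83  134.28] [475.42 180.53] [481.07 321.76]
hinge [ 651.1  -283.49  187.12] [480.61 178.73] [479.08 294.33]
```

View pics/peg.png

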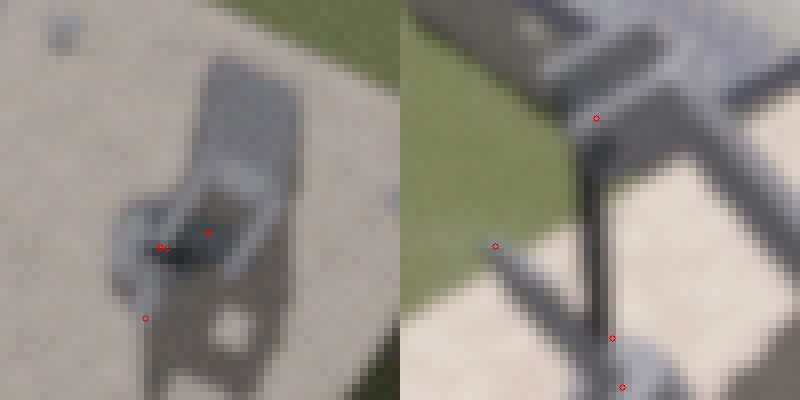

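The corner fit matches both views to about 1 px: the peg tip is at about (140,310) in the left panel and (495,245) in the right. I'll move over the fork.

```bash
python3 -m jog '[-20,-17,0,0,60,-30,-26,0,0,50,-35,-30,0,0,40,-35,-30,0,0,40,-35,-30,0,0,40,-35,-30,0,0,40,-35,-30,0,0,40,-35,-30,0,0,40,-35,-30,0,0,40,-35,-30,0,0,40,-35,-30,0,0,40,-35,-30,0,0,40]'
python3 -m jog '[-35,-31,10,0,40,-30,-26,20,0,40,-8,-8,20,4.3,40,0,0,20,4.3,40,0,0,0,0,40]'
python3 - <<'E'
from h import *
np.set_printoptions(precision=2,suppress=True)
s=monitor.sense();p,d=optics.grab_frame("wrist");cv2.imwrite("pics/w1.png",p[:,:,::-1]);np.savez("w1.npz",p=p,d=d,pos=s["tool_pos"],rot=s["ee_rot"]);print(s["tool_pos"],s["ee_rot"],s["contact_force"],s["time_s"])
E
```

```text
time_s: 1.3
tool_pos: [468.3, 142.0, 231.2]
ee_rot: [-180.0, -0.0, 161.9]
contact_force: [0.6, -0.0, -0.4]
finger_gap: 40.0
grip_force: 0.0
time_s: 1.8
tool_pos: [515.3, 58.5, 158.7]
ee_rot: [-179.8, -0.3, 153.2]
contact_force: [0.4, 0.3, 0.3]
finger_gap: 39.7
grip_force: 0.0
[515.27  58.51 158.74] [-179.81   -0.25  153.18] [0.35 0.29 0.32] 1.8
```

View pics/w1.png

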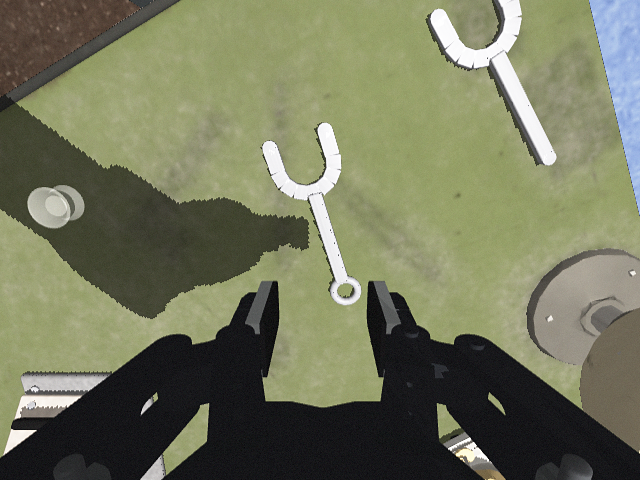

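The wrist view shows the fork with its eye at (345,291), its crown at (313,193) and its prongs at (268,147) and (325,128). My roll sign was reversed, so I need about -17°. I'll refine the fork's pose from this view.

```bash
cat >> h.py <<'E'
from scipy.spatial.transform import Rotation as Ro
def wonz(uv,z,pos,rot):
    c=optics.camera_params("wrist");T=np.array(c["tool_from_camera"]);R=Ro.from_euler("xyz",rot,degrees=True).as_matrix()
    d=R@T[:3,:3]@np.linalg.solve(c["camera_matrix"],[uv[0],uv[1],1.]);o=R@T[:3,3]+pos
    return o+d*(z-o[2])/d[2]
E
python3 - <<'E'
from h import *
np.set_printoptions(precision=2,suppress=True)
w=np.load("w1.npz");p=w["p"]
hsv=cv2.cvtColor(p,cv2.COLOR_RGB2HSV);m=((hsv[...,1]<40)&(hsv[...,2]>150)).astype(np.uint8);m[:,:250]=0;m[:,365:]=0;m[:110]=0;m[310:]=0
n,l,st,ce=cv2.connectedComponentsWithStats(m);k=1+st[1:,4].argmax();v,u=np.nonzero(l==k)
P=np.array([wonz((x,y),6,w["pos"],w["rot"]) for x,y in zip(u,v)])[:,:2]
mu=P.mean(0);ax=np.array([.986,-.166])
for _ in range(2):
    q=(P-mu)@ax;sel=(q>q.max()-95)&(q<q.max()-35);L=cv2.fitLine(P[sel].astype(np.float32),2,0,.01,.01).ravel();ax=L[:2]*np.sign(L[0])
q=(P-mu)@ax;e=q>q.max()-29
print(st[k],np.degrees(np.arctan2(ax[1],ax[0])),q.max()-q.min(),"eye",P[e].mean(0),"line",L[2:])
o=L[2:]+ax*((L[2:]-mu)@ax*-1+q.max()-80);print("origin",o,"x-10",o-10*ax)
E
```

```text
Traceback (most recent call last):
  File "h.py", line 21, in wonz
    c=optics.camera_params("wrist");T=np.array(c["tool_from_camera"]);R=Ro.from_euler("xyz",rot,degrees=True).as_matrix()
ValueError: time passes only in moves, steps and waits
```

```bash
sed -i 's/^from workcell.*/&\nWC=optics.camera_params("wrist")/; s/c=optics.camera_params("wrist");T/c=WC;T/' h.py
cat > wf.py <<'E'
from h import *
np.set_printoptions(precision=2,suppress=True)
w=np.load("w1.npz");p=w["p"];pos,rot=w["pos"],w["rot"]
hsv=cv2.cvtColor(p,cv2.COLOR_RGB2HSV);m=((hsv[...,1]<40)&(hsv[...,2]>150)).astype(np.uint8);m[:,:250]=0;m[:,365:]=0;m[:110]=0;m[310:]=0
n,l,st,ce=cv2.connectedComponentsWithStats(m);k=1+st[1:,4].argmax();v,u=np.nonzero(l==k)
P=np.array([wonz((x,y),6,pos,rot) for x,y in zip(u,v)])[:,:2]
mu=P.mean(0);ax=np.array([.986,-.166])
for _ in range(2):
    q=(P-mu)@ax;sel=(q>q.max()-95)&(q<q.max()-35);L=cv2.fitLine(P[sel].astype(np.float32),2,0,.01,.01).ravel();ax=L[:2]*np.sign(L[0])
q=(P-mu)@ax;e=q>q.max()-29
print(st[k],np.degrees(np.arctan2(ax[1],ax[0])),q.max()-q.min(),"eye",P[e].mean(0),"line",L[2:])
o=L[2:]+ax*((L[2:]-mu)@ax*-1+q.max()-80);print("origin",o,"x-10",o-10*ax)
E
python3 wf.py
```

```text
[ 262  122  100  183 3876] -9.499518 164.14380247127193 eye [589.99  44.52] line [539.73  52.53]
origin [525.7   54.87] x-10 [515.84  56.52]
```

```bash
python3 -m jog '[0,0,25,-8.5,40,0,0,40,-8.5,40,-1,-1.4,40,-0.3,40,0,0,35,0,40,0,0,10,0,40,0,0,3,0,40,0,0,2,0,40,0,0,0,0,40]'
```

```text
time_s: 2.65
tool_pos: [518.8, 58.1, 7.8]
ee_rot: [180.0, 0.1, 170.6]
contact_force: [-0.2, 0.3, -0.0]
finger_gap: 39.6
grip_force: 0.0
```

```bash
python3 -m jog '[0,0,0,0,40,0,0,0,0,40,0,0,0,0,40]'
```

```text
time_s: 2.95
tool_pos: [518.1, 57.8, 6.9]
ee_rot: [180.0, 0.1, 170.6]
contact_force: [-0.0, 0.0, 0.3]
finger_gap: 40.1
grip_force: 0.0
```

```bash
python3 -m jog '[2,0,2,0,40,0,0,2,0,40,0,0,0,0,25,0,0,0,0,10,0,0,0,0,5,0,0,0,0,5,0,0,0,0,5,0,0,0,0,5]' 30
```

```text
time_s: 3.75
tool_pos: [515.8, 58.1, 2.2]
ee_rot: [-180.0, -0.0, 170.6]
contact_force: [0.2, 0.0, -0.9]
finger_gap: 11.0
grip_force: 30.4
```

```bash
python3 -m jog '[0,0,-15,0,5,0,0,-35,0,5,0,0,-45,0,5,-5,-15,-35,0,5,-12,-40,-20,0,5,-14,-46,0,0,5,-14,-46,0,0,5,-14,-46,0,0,5,-14,-45,0,0,5,-14,-44,0,0,5]' 40; python3 -m jog '[0,0,0,6,5,0,0,0,6,5,0,0,0,5.7,5,0,0,0,0,5,0,0,0,0,5]'
```

```text
time_s: 4.75
tool_pos: [555.3, -236.4, 152.3]
ee_rot: [-180.0, -0.0, 170.6]
contact_force: [1.3, 0.7, -1.0]
finger_gap: 10.1
grip_force: 41.8
time_s: 5.25
tool_pos: [555.5, -234.1, 152.2]
ee_rot: [-180.0, -0.0, 153.1]
contact_force: [0.3, -0.4, 0.2]
finger_gap: 10.1
grip_force: 41.8
```

Run:
```python
from h import *
np.set_printoptions(precision=2,suppress=True)
s=monitor.sense();p,d=optics.grab_frame("wrist");cv2.imwrite("pics/w2.png",p[:,:,::-1]);np.savez("w2.npz",p=p,d=d,pos=s["tool_pos"],rot=s["ee_rot"])
q=np.load("rack.npy")
T=np.array(WC["tool_from_camera"]);R=Ro.from_euler("xyz",s["ee_rot"],degrees=True).as_matrix()
for k,P in dict(tip=(0,0,60),home=(0,0,18),barL=(-125,50,14),barR=(-125,-50,14),c1=(55,60,0),c2=(55,-60,0)).items():
    X=peg2w(P,*q);c=np.linalg.inv(T)@np.append(R.T@(X-s["tool_pos"]),1);u=WC["camera_matrix"]@c[:3];print(k,u[:2]/u[2])
```

```text
tip [320.35 463.39]
home [320.6  448.33]
barL [385.76 261.52]
barR [257.69 260.85]
c1 [417.23 546.98]
c2 [222.91 545.97]
```

View pics/w2.png

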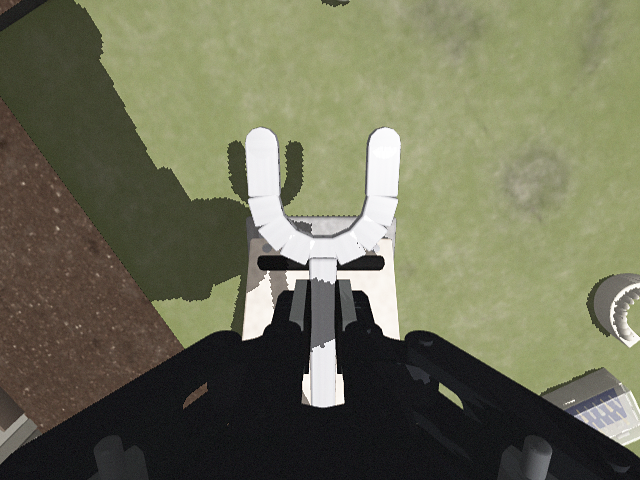

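The wrist view shows the fork held straight on the tool's centre line. The rest bar spans (258,262) to (384,262), within 2 px of the prediction. Next I'll pitch the fork by pressing its eye on the board with a light grip.

```bash
python3 -m jog '[0,0,20,0,5,0,0,25,0,5,0,0,12,0,5,0,0,0,0,5]' 20;  python3 -m jog '[0,0,6,0,5,0,0,7,0,5,0,0,7,0,5,0,0,7,0,5,0,0,0,0,5]'; python3 -m jog '[0,0,7,0,5,0,0,7,0,5,0,0,6,0,5,0,0,0,0,5]';  python3 - <<'E'
from h import *
np.set_printoptions(precision=2,suppress=True)
s=monitor.sense();print(s["tool_pos"],s["contact_force"],s["wrist_torque"])
p,d=optics.grab_frame("side");cv2.imwrite("pics/s3.png",cv2.resize(p[240:420,340:560],None,fx=3,fy=3)[:,:,::-1])
E
```

```text
time_s: 5.7
tool_pos: [554.5, -233.8, 93.7]
ee_rot: [-180.0, -0.2, 153.0]
contact_force: [-1.0, 0.4, 0.3]
finger_gap: 10.4
grip_force: 41.7
time_s: 6.2
tool_pos: [555.1, -234.0, 67.6]
ee_rot: [-180.0, -0.1, 152.9]
contact_force: [-2.9, 1.2, 2.1]
finger_gap: 10.0
grip_force: 42.3
time_s: 6.6
tool_pos: [555.4, -234.2, 47.3]
ee_rot: [-180.0, -0.0, 152.9]
contact_force: [-2.0, 0.3, 1.9]
finger_gap: 10.3
grip_force: 41.8
[ 555.41 -234.23   47.31] [-1.97  0.3   1.88] [0.16 0.17 0.01]
```

View pics/s3.png

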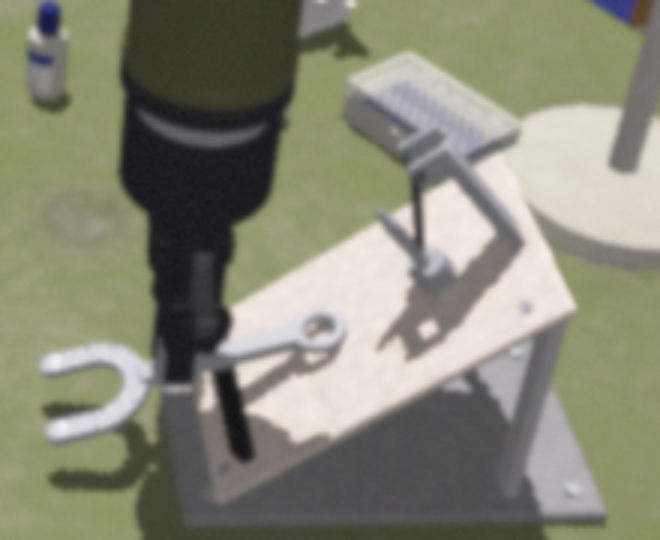

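The side view shows the fork pitched with its eye up, resting on the board at crop (322,332), which is full-image (447,351). Now I'll compute the pitch and the eye position.

Run:
```python
from h import *
np.set_printoptions(precision=1,suppress=True)
q=np.load("rack.npy");u=np.array([np.cos(q[2]),np.sin(q[2]),0]);n=np.array([-u[1],u[0],0])
s=monitor.sense();h=s["tool_pos"];O=np.array([q[0],q[1],0])
for z in ((322,332),(342,325),(300,340)):
    o,d=ray("side",(340+z[0]/3,240+z[1]/3));X=o+d*((h-o)@n)/(d@n);r=X-h
    print(z,"fwd",r@u,"up",r[2],"pitch from stem ctr(tcp+2)",np.degrees(np.arctan2(r[2]-2,r@u)))
print("hand rack X,Y,Z",(h-O)@u,(h-O)@n,h[2])
th=np.radians(20)
for nm,p in (("tip+8",(0,0,68)),("z45",(0,0,45)),("z18",(0,0,18))):
    X=peg2w(p,*q);r=X-O;print(nm,r@u,r@n,r[2])
```

```text
(322, 332) fwd 76.18204213742158 up 27.03721175855693 pitch from stem ctr(tcp+2) 18.193097636126616
(342, 325) fwd 86.00612020162552 up 31.91451942125226 pitch from stem ctr(tcp+2) 19.178620062563848
(300, 340) fwd 65.33694709598342 up 21.422698242476677 pitch from stem ctr(tcp+2) 16.555621447674117
hand rack X,Y,Z -112.29530620490608 0.2528506751305386 47.70390823811173
tip+8 -23.709557458684685 -4.263256414560601e-14 163.2429203616917
z45 -8.925442435894295 -3.9968028886505635e-14 145.6238981699552
z18 8.429823025642259 -1.4654943925052066e-14 124.94069820574278
```

```bash
python3 -m jog '[4,0,-6,0,5,4,0,-10,0,5,0,0,-25,0,5,0,0,-30,0,5,0,0,-20,0,5,0,0,-8,0,5,-5,0,-2,0,5,-7,0,0,0,5,0,0,0,0,5,0,0,0,0,5]' 80;  cat > look.py <<'E'
import sys
from h import *
np.set_printoptions(precision=1,suppress=True)
q=np.load("rack.npy");u=np.array([np.cos(q[2]),np.sin(q[2]),0]);n=np.array([-u[1],u[0],0]);O=np.array([q[0],q[1],0])
s=monitor.sense();h=s["tool_pos"];e=h+73.5*u+[0,0,26.5];r=e-O
X,Z=r@u-20,e[2]-111.15
print("hand",(h-O)@u,(h-O)@n,h[2],"eye peg x,z",C*X+S*Z,-S*X+C*Z,"F",s["contact_force"],"t",s["time_s"])
p,d=optics.grab_frame("side");cv2.imwrite(f"pics/{sys.argv[1]}.png",cv2.resize(p[270:350,410:530],None,fx=6,fy=6,interpolation=3)[:,:,::-1])
c=(proj("side",e)-[410,270])*6;print("eye predicted in crop",c,"tip",(proj("side",peg2w((0,0,60),*q))-[410,270])*6)
E
python3 look.py s4
```

```text
time_s: 7.65
tool_pos: [558.8, -236.0, 147.9]
ee_rot: [-180.0, -0.1, 152.9]
contact_force: [-1.1, 0.1, -1.1]
finger_gap: 8.5
grip_force: 79.1
hand -108.42154003430963 0.16899218635501256 147.94301119164757 eye peg x,z -1.3883771770768476 83.78814495058634 F [-1.1  0.1 -1.1] t 7.65
eye predicted in crop [282.5 187.1] tip [338.5 241.5]
```

View pics/s4.png

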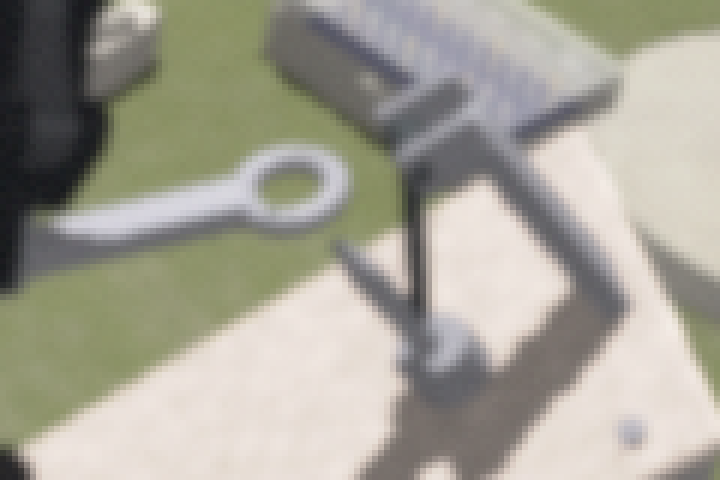

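The side view shows the eye at (295,186), up along the peg's axis from the tip at (338,243). It is about 3 mm further forward than assumed, so it is on the axis to within 1 mm. I'll thread it along the peg.

```bash
sed -i 's/73.5\*u/76.5*u/' look.py; python3 -m jog '[-3,0,4,0,5,-4,0,5,0,5,-4,0,5,0,5,-4,0,5,0,5,-4,0,5,0,5,0,0,0,0,5,0,0,0,0,5]'; python3 look.py s5
```

```text
time_s: 8.4
tool_pos: [575.9, -244.8, 125.0]
ee_rot: [-180.0, -0.0, 152.9]
contact_force: [-0.5, 0.1, -0.9]
finger_gap: 8.7
grip_force: 79.1
hand -89.12054567230561 0.18109255112959488 124.99373997144835 eye peg x,z 0.9436684382839964 51.873180399136935 F [-0.5  0.1 -0.9] t 8.4
eye predicted in crop [358.7 258.3] tip [338.5 241.5]
```

View pics/s5.png

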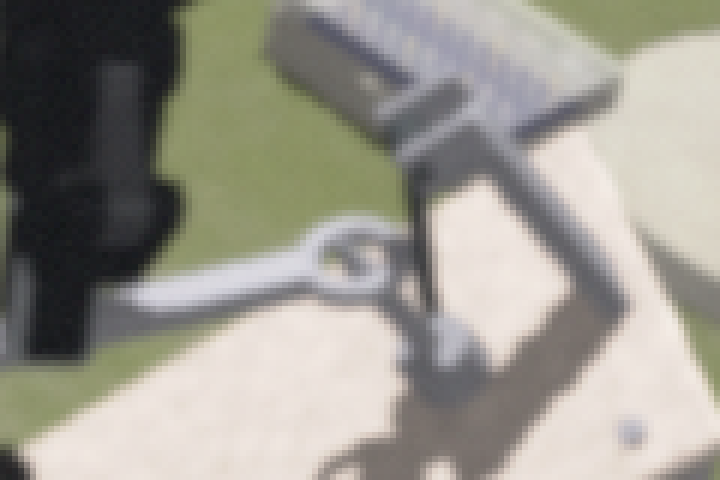

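The eye, centred at (356,258), now surrounds the peg and there is no contact force. Pushing on past the flap.

```bash
python3 -m jog '[-2.5,0,3,0,5,-2.5,0,3,0,5,-2.5,0,3,0,5,-2.5,0,3,0,5,0,0,0,0,5]'; python3 -m jog '[-2.5,0,3,0,5,-2.5,0,3,0,5,-2.5,0,3,0,5,0,0,0,0,5]'; python3 look.py s6
```

```text
time_s: 8.95
tool_pos: [585.0, -249.4, 112.6]
ee_rot: [-180.0, -0.0, 152.9]
contact_force: [0.2, -0.3, -1.1]
finger_gap: 8.5
grip_force: 79.1
time_s: 9.35
tool_pos: [591.7, -252.8, 103.7]
ee_rot: [-180.0, -0.0, 152.9]
contact_force: [0.4, -0.3, -0.2]
finger_gap: 8.7
grip_force: 79.2
hand -71.4065261407915 0.23765469537529782 103.74020530299151 eye peg x,z 0.8518859187740535 24.205675997126402 F [ 0.4 -0.3 -0.2] t 9.35
eye predicted in crop [415.5 322.1] tip [338.5 241.5]
```

```bash
python3 -m jog '[-1.3,0,1.5,0,5,0,0,0,0,5]'; python3 -m jog '[-1.3,0,1.5,0,5,0,0,0,0,5]'; python3 -m jog '[-1.3,0,1.5,0,5,0,0,0,0,5]'; python3 look.py s6
```

```text
time_s: 9.6
tool_pos: [592.7, -253.3, 102.7]
ee_rot: [-180.0, -0.0, 152.9]
contact_force: [-1.3, -0.3, -0.1]
finger_gap: 8.6
grip_force: 79.3
time_s: 9.8
tool_pos: [593.7, -253.8, 101.2]
ee_rot: [-180.0, -0.0, 152.9]
contact_force: [-3.0, 1.4, 2.0]
finger_gap: 8.7
grip_force: 79.4
time_s: 10.0
tool_pos: [595.2, -254.5, 99.8]
ee_rot: [180.0, 0.0, 152.9]
contact_force: [-3.3, 2.0, 2.8]
finger_gap: 8.3
grip_force: 79.4
hand -67.59207325742256 0.29204055527459616 99.82971439673808 eye peg x,z 1.2603112512864243 18.758183117361003 F [-3.3  2.   2.8] t 10.0
eye predicted in crop [428.  333.6] tip [338.5 241.5]
```

View pics/s6.png

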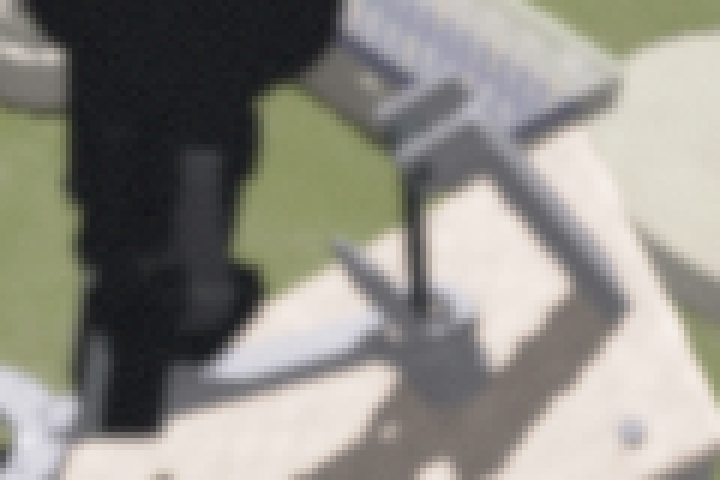

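The eye is down on the boss at about (430,335). The flap, from (412,175) to (424,308), looks back at its shut angle. I'll press a bit more, then tug outward.

```bash
python3 -m jog '[-1,0,1.5,0,5,-1,0,1.5,0,5,0,0,0,0,5,0,0,0,0,5]'; python3 -m jog '[1.3,0,-1.5,0,5,1.3,0,-1.5,0,5,1.3,0,-1.5,0,5,0,0,0,0,5]'; python3 -m jog '[1.3,0,-1.5,0,5,0,0,0,0,5]'; python3 look.py s7
```

```text
time_s: 10.45
tool_pos: [598.1, -256.3, 97.5]
ee_rot: [-180.0, 0.2, 152.9]
contact_force: [-2.1, 0.4, 5.5]
finger_gap: 9.2
grip_force: 79.6
time_s: 10.85
tool_pos: [594.1, -254.1, 101.7]
ee_rot: [180.0, 0.1, 152.9]
contact_force: [0.9, -0.0, 2.3]
finger_gap: 8.8
grip_force: 79.5
time_s: 11.05
tool_pos: [591.3, -252.5, 102.2]
ee_rot: [-180.0, -0.1, 152.9]
contact_force: [-0.7, -0.0, 0.2]
finger_gap: 8.6
grip_force: 79.3
hand -71.94372457957114 0.37024084625534215 102.21018002281434 eye peg x,z -0.5431132527103362 23.378913133805625 F [-0.7 -0.   0.2] t 11.05
eye predicted in crop [412.3 326.4] tip [338.5 241.5]
```

```bash
for i in 1 2; do :; done; python3 -m jog '[1,0,-1.2,0,5,0,0,0,0,5]'; python3 -m jog '[1,0,-1.2,0,5,0,0,0,0,5]'; python3 -m jog '[1,0,-1.2,0,5,0,0,0,0,5]'; python3 look.py s7
```

```text
time_s: 11.3
tool_pos: [591.0, -252.4, 103.7]
ee_rot: [-180.0, -0.1, 152.9]
contact_force: [0.5, -0.4, -0.5]
finger_gap: 8.9
grip_force: 79.1
time_s: 11.5
tool_pos: [590.3, -252.1, 105.2]
ee_rot: [-180.0, -0.0, 152.9]
contact_force: [-0.6, 0.1, -0.1]
finger_gap: 8.4
grip_force: 79.1
time_s: 11.7
tool_pos: [589.5, -251.7, 106.5]
ee_rot: [180.0, 0.0, 152.9]
contact_force: [-0.8, 0.7, 0.0]
finger_gap: 8.7
grip_force: 79.1
hand -73.88197594752378 0.255595098470085 106.53994482592593 eye peg x,z 0.7552192257988004 27.941589365019347 F [-0.8  0.7  0. ] t 11.7
eye predicted in crop [407.6 313.8] tip [338.5 241.5]
```

View pics/s7.png

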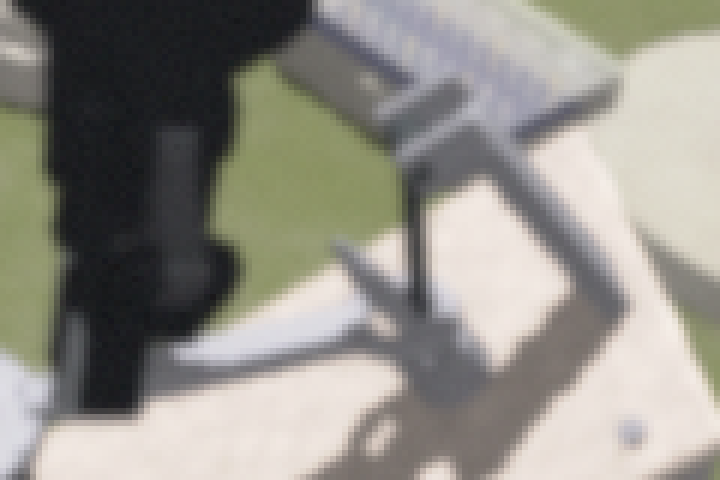

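The flap still looks shut, with its tip at (420,308) above the ring's uphill part at (455,305). Tugging further.

```bash
python3 -m jog '[1,0,-1.2,0,5,0,0,0,0,5]'; python3 -m jog '[1,0,-1.2,0,5,0,0,0,0,5]';  python3 look.py s8
```

```text
time_s: 11.95
tool_pos: [588.7, -251.3, 107.7]
ee_rot: [-180.0, 0.0, 152.9]
contact_force: [0.2, -0.4, -1.2]
finger_gap: 8.6
grip_force: 79.1
time_s: 12.15
tool_pos: [587.9, -251.0, 108.9]
ee_rot: [-180.0, 0.0, 152.9]
contact_force: [0.4, -0.8, -2.3]
finger_gap: 8.8
grip_force: 79.1
hand -75.63779084967058 0.1349529924259194 108.94145478120512 eye peg x,z 0.9538478206560974 30.909868785358807 F [ 0.4 -0.8 -2.3] t 12.15
eye predicted in crop [402.3 306.9] tip [338.5 241.5]
```

```bash
python3 -m jog '[0.8,0,-1,0,5,0,0,0,0,5]'; python3 -m jog '[0.8,0,-1,0,5,0,0,0,0,5]';  python3 -m jog '[0.8,0,-1,0,5,0,0,0,0,5,0,0,0,0,5]'; python3 look.py s8
```

```text
time_s: 12.4
tool_pos: [587.4, -250.7, 109.9]
ee_rot: [-180.0, 0.0, 152.9]
contact_force: [2.3, -2.1, -2.0]
finger_gap: 8.8
grip_force: 79.0
time_s: 12.6
tool_pos: [586.9, -250.4, 111.0]
ee_rot: [-180.0, 0.1, 152.9]
contact_force: [4.6, -2.0, -3.2]
finger_gap: 9.0
grip_force: 78.9
time_s: 12.9
tool_pos: [586.5, -250.2, 112.0]
ee_rot: [-180.0, 0.1, 152.9]
contact_force: [4.7, -3.2, -5.2]
finger_gap: 9.1
grip_force: 78.8
hand -77.24141610649872 0.19431206678341084 111.95319752070486 eye peg x,z 1.6613105203314866 34.24778802072603 F [ 4.7 -3.2 -5.2] t 12.9
eye predicted in crop [397.8 297.7] tip [338.5 241.5]
```

View pics/s8.png

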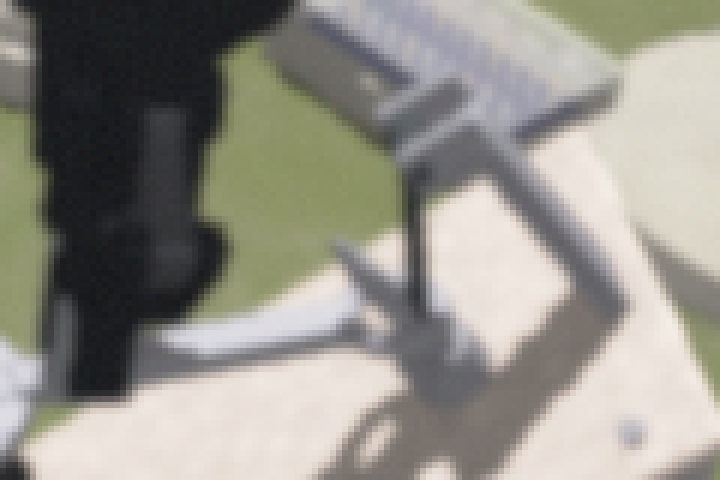

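The tug built up to about 7.7 N inward along the peg. The ring is stopped under the shut flap, whose tip is at (420,308). I'll push it back home, pitching the fork down further, then release.

```bash
python3 -m jog '[-2.5,0,3,0,5,-2.5,0,3,0,5,-2.5,0,3,0,5,-1.5,0,3,0,5,0,0,0,0,5]' 30; python3 -m jog '[-1.5,0,2,0,5,-1.5,0,2,0,5,0,0,0,0,5]'; python3 -m jog '[-1.5,0,2,0,5,-1.5,0,2,0,5,0,0,0,0,5]'; python3 look.py s9
```

```text
time_s: 13.45
tool_pos: [592.8, -253.3, 99.2]
ee_rot: [-180.0, -0.1, 152.9]
contact_force: [-4.3, 1.3, 2.5]
finger_gap: 8.7
grip_force: 79.3
time_s: 13.75
tool_pos: [594.7, -254.4, 95.3]
ee_rot: [-180.0, -0.2, 152.9]
contact_force: [-6.4, 4.3, 2.6]
finger_gap: 8.7
grip_force: 79.0
time_s: 14.05
tool_pos: [599.2, -257.0, 92.1]
ee_rot: [-180.0, 0.0, 152.9]
contact_force: [-3.8, 0.5, 4.7]
finger_gap: 8.6
grip_force: 78.3
hand -62.90242102974694 -0.06293679185818846 92.12527068305637 eye peg x,z -0.0995276782240877 9.841786477483424 F [-3.8  0.5  4.7] t 14.05
eye predicted in crop [441.6 357.2] tip [338.5 241.5]
```

```bash
python3 -m jog '[0,0,0,0,12,0,0,0,0,20,0,0,0,0,30,0,0,0,0,30,0,0,0,0,30,0,0,0,0,30]' 20; python3 -m jog '[1,0,-10,0,30,2,0,-20,0,30,5,0,-30,0,30,10,0,-40,0,30,20,0,-40,0,30,40,0,-20,0,30,40,0,0,0,30,0,0,0,0,30,0,0,0,0,30,0,0,0,0,30]'
python3 - <<'E'
from h import *
p,d=optics.grab_frame("side");t,_=optics.grab_frame("top")
a=cv2.resize(p[260:420,380:550],None,fx=3,fy=3,interpolation=3)
b=cv2.resize(t[135:260,415:520],None,fx=2.7,fy=2.7,interpolation=3)
c=np.zeros((480,800,3),np.uint8);c[:480,:510]=a;c[:b.shape[0],512:512+b.shape[1]]=b[:, :288]
cv2.imwrite("pics/end.png",c[:,:,::-1])
E
```

```text
time_s: 14.7
tool_pos: [599.1, -256.5, 91.7]
ee_rot: [180.0, 0.0, 152.9]
contact_force: [0.2, -0.3, 0.4]
finger_gap: 29.7
grip_force: 0.0
time_s: 15.7
tool_pos: [494.9, -203.2, 252.3]
ee_rot: [180.0, 0.1, 152.9]
contact_force: [0.8, 0.2, 0.4]
finger_gap: 29.8
grip_force: 0.0
```

View pics/end.png

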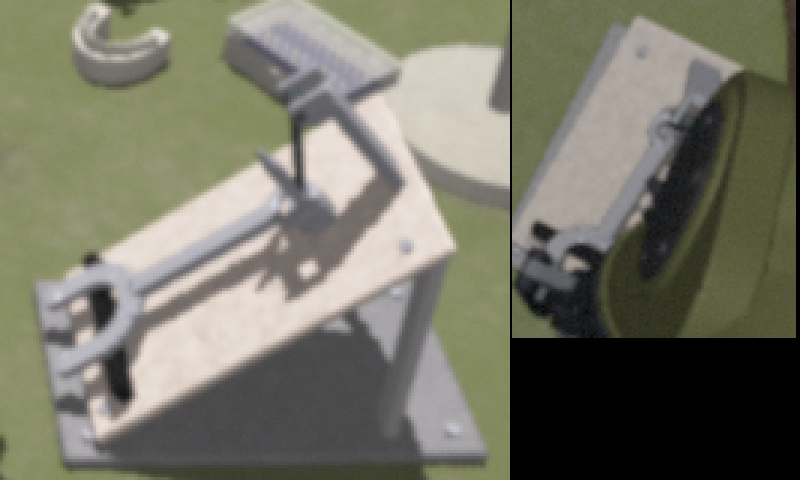

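The fork hangs down the slope, with the eye home at (300,205), the horseshoe on the rest bar at (110,310) and the flap shut at (298,150). The robot is clear, so I'll hand it in.

```bash
python3 -c "
from workcell import ticket;print(ticket.hand_in())"
```

```text
the job is handed in; nothing more can be done
None
```

The eyed fork is hung on the peg and handed in at about 16 s: its eye is home behind the shut flap, which held a tug of about 7.7 N before release, its horseshoe rests on the bar down the slope, and the robot touched none of the bystanders.

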